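# Scan a sample carrier's code label, put the scanner back, shut the case

### The job

Log the sample into its case: pick up the hand scanner and, with the case lid still open, aim it square at the middle of the bar-code label on the sloping plate, its nose about 7 cm from the label and the long side of its nose along the long side of the label, and hold it steady there for a good second. Then set the scanner gently back, upright on the middle of its round rubber pad, and shut the case lid fully. Do not drop the scanner, and leave the cup, the screwdriver and the stop button box where they are.

Things in the scene. Friction and masses are not known exactly. Their poses are not given: they have to be found in the camera images.
- scanner: Hand scanner, loose, about 0.18 kg, starts nose down on the pad. Origin at the centre of its flat underside (the window); z up its body; it looks along -z. White nose 42 (x) by 60 mm (y, the long side), 36 mm high; neck 34 x 48 mm up to 52 mm; black straight handle 28 (x) by 38 mm (y) from 52 to 125 mm, its end. Alike when turned half round, but for a grey trigger on the -x side.
- scanner_spot (a point): The point 70 mm in front of the middle of the scanner's window, on its line of sight (0, 0, -70 mm in the scanner's frame): to read, it should lie on the middle of the label. Axes as scanner.
- label: White label with black bars, 32 (x) by 54 mm (y, its long side), on the sloping aluminium plate of one of two carriers fixed in the case. Origin: its middle, on the surface; z: normal out of it, 30 degrees from vertical, leaning to the case's front; x up the slope, y level. It lies 22 mm below the case's rim. The other carrier, alike but without label, is about 114 mm to its left or right.
- case: Black open-topped sample case, fixed to the bench, 170 mm (x) by 240 mm (y), 65 mm high, walls 5 mm. Origin at the centre of its underside; z up; its front looks to its own -x, the lid is hinged on its +x rim.
- lid (a joint): Angle of the grey lid: 0 shut flat on the rim, 1.6 rad fully open; starts at 1.15 to 1.4, leaning over the case. Stiff hinge: stays where left; closing takes 1 to 3 N near the free edge. The lid is a smooth slab, 170 mm from hinge to free edge, 240 mm wide, 8 mm thick; a black lip 70 mm wide, 6 mm thick, sticks out 19 mm past the middle of the free edge.
- lid_hinge (a point): Middle of the hinge axis, at the lid's inner face, on the case's +x rim. Axes turn with the lid: x in the lid from free edge to hinge, y along the hinge, z out of the outer face (up when shut).
- lid_edge (a point): Middle of the lid's free edge, on its outer face, 170 mm from the hinge; axes as lid_hinge.
- pad: Round flat black rubber pad, fixed to the bench, 100 mm across and 8 mm thick; the scanner's rest. Origin at the centre of its underside, z up; the scanner stands on its top, 8 mm above the origin.
- cup: Bystander: loose white cup, 72 mm across, 85 mm high; origin at the centre of its underside.
- screwdriver: Bystander: loose screwdriver, 170 mm long, lying along its x axis, orange handle to -x; origin near its middle, at bench height.
- stop_box: Bystander: loose white box 70 x 70 mm, 60 mm high, with a red stop button on top (82 mm in all); origin at the centre of its underside.
Things that resemble listed ones, but are neither listed nor needed, are in the scene too. What is shaped like the scanner but orange or purple is not meant. Several things look just like the pad: the one meant starts nearest to the robot's base.

How it is judged:
On the way:
1. 0.8 s, lid open over 0.9 rad: held scanner's spot within 12 mm of label's middle (20 mm along normal), axis within 0.17 rad of normal, long sides within 0.26 rad, under 30 mm/s, 0.2 rad/s (x of scanner_spot in the frame of label between -0.012 and 0.012 m and y of scanner_spot in the frame of label between -0.012 and 0.012 m and z of scanner_spot in the frame of label between -0.02 and 0.02 m and angle between the z axis of scanner and the z axis of label, either way round below 0.17 rad and angle between the y axis of scanner and the y axis of label, either way round below 0.26 rad and angle between scanner's own z axis and vertical below 1.4 rad and linear speed of scanner below 0.03 m/s and angular speed of scanner below 0.2 rad/s and value of joint lid above 0.9 rad and contact force between scanner and the fingers above 0.5 N), for 0.8 s.
At the end, for the whole second after the job is handed in: The lid is shut (under 0.06 rad), and the scanner stands upright (within 0.08 rad) and at rest on the pad, its middle within 20 mm of the pad's (value of joint lid below 0.06 rad and horizontal distance between scanner and pad below 0.02 m and angle between scanner's own z axis and vertical below 0.08 rad and z of scanner in the frame of pad between 0.004 and 0.012 m and linear speed of scanner below 0.02 m/s); the robot touches nothing.
It fails at once if cup was moved by more than 25 mm (distance of cup from where it was at the start of the episode above 0.025 m).
It fails at once if screwdriver was moved by more than 25 mm (distance of screwdriver from where it was at the start of the episode above 0.025 m).
It fails at once if stop box was moved by more than 25 mm (distance of stop_box from where it was at the start of the episode above 0.025 m).
It fails at once if the scanner was dropped (faster than 0.7 m/s with no finger on it) (contact force between scanner and the fingers below 0.05 N and linear speed of scanner above 0.7 m/s).
It also fails if it takes over 64 s, if anything falls off the work surface, if the arm or the gripper's body presses on something with over 40 N, if the wrist force passes 120 N, or if a joint passes its speed limit or range.

### The arm

A 6-joint arm with a two-finger parallel gripper is mounted at the origin on the work surface. World frame = base frame: x ahead of the robot, y to its left, z up, the work surface at z = 0. Lengths are in m, angles in rad, forces in N, time in s.
With the tool pointing down it reaches from about 0.35 to 0.85 m from the base axis. Payload 8.1 kg.
Tool frame: the origin (TCP) lies at the very end of the fingers, on their centre line; the grasp point (between the pads) lies 19 mm behind it; z points along the fingers, y is the line along which they close (so a half turn about z gives the same grasp; the last joint's range is limited). The gripper opens to 93 mm and grips with 3 to 60 N. Pads are 15 mm wide; open, the fingers measure 128 mm over their backs; the gripper's body (75 mm by 188 mm) begins 65 mm behind the grasp point.
Start: joints at [1.235, 0.13, 1.488, -0, 1.523, -0.085], TCP at [0.149, 0.581, 0.219] pointing down, gripper open.
Joint ranges: [-2.96, 2.96], [-0.89, 2.26], [0.02, 2.5], [-1.34, 4.48], [0, 2.73], [-2.66, 2.66]. Speed limits (rad/s): [2.39, 2.39, 2.79, 3.14, 3.14, 3.14].

### API

Orientations are given as a rotation vector (axis times angle).
In Python, from plant import robot, imaging gives the robot as it stands.
- The arm moves only by the tool jog_arm, never from a script. Its argument "rows" is a list of rows, each a list of 2 entries, a list of its own where there are three numbers: the shift along the tool's x, y, z each as a share of 0.2 m, from -1 to 1, then the turn, a rotation vector about the tool's x, y, z each as a share of pi/2 rad, from -1 to 1. A call has 1 to 5 rows; each row is the pose to reach, as a shift and turn from the pose commanded when the call began, along the tool's axes at that moment; what a row does not reach only later rows make up. A row lasts 1/10 s, in which the tool goes at most 50 mm and 8.59 degrees, less where a joint would pass 70% of its speed; a pose out of reach is approached as far as the arm can. A call with a number of a shift or a turn outside -1 to 1 is refused whole. A call with a gripper value outside its range is refused whole. "hand" is the closure, from -1 (fully open) to 1 (shut), set as the call begins (left out, the last holds). The fingers move at their own pace and stop on an object; "squeeze" is the grip in N (left out, the last holds). Time passes only in rows, so rows that repeat a pose let the fingers close. It gives the time, the measured TCP pose, the force, the opening and the grip force at its end, in the units of the state.
- robot.read_state(): the state, without advancing time (a new reading comes with each control period).
- imaging.read_camera(name): name is "scene" or "top"; returns a dict with "frame" (420x560x3 uint8, red, green, blue), "vertical_fov" (degrees; the focal length in pixels is half the picture's height over the tangent of half this angle, whatever the lens; pixels are square), "cx", "cy" (the principal point, pixels), "k1" (the pictures are not rectified: a ray, as slopes to the right and down, at radius r is drawn at 1 + k1 r^2 times it, then the intrinsics apply), "R" (3x3) and "t" (3): a world point X has camera coordinates R X + t. Camera axes: x right, y down, z forward; pixel columns grow to the right and rows downward; lengths in m; the calibration is good to about 2 mm. A picture is of the moment at which its call begins. There is no depth.
- robot.close_job(): hands the job in; it is judged then, once.
The state is a dict: "t": time; "q": joint angles; "dq": joint speeds; "joint_torque": joint torques, N m; "tool_pos": TCP position; "orientation": TCP orientation; "force": force on the tool from outside, world axes, zero at the start; "wrist_torque": the same for the moment, N m; "opening": finger opening in m; "gripper_force": force on a finger pad.
Only numpy, scipy, OpenCV 4.12 (cv2) and the standard library are available. Lean on these libraries where they do the work, as an engineer would, in place of code of your own. Each camera call takes 0.05 s, during which the arm holds its last target. There are 200 camera calls.

## Working session

There is one attempt and no reset: what is moved stays moved. The work goes in short steps, Python scripts to look and compute and a tool call to move; the robot and the scene stay as the last step left them, time stands still between calls to the robot, and variables do not carry over. Pictures are saved under pics/ and viewed, at most 10 in all, crops included, and the job is handed in when it is done.

Besides the shell and the picture viewer there is one more tool, called after ">>>" as a command line: name --argument value ..., lists and objects as JSON in quotes. jog_arm: Moves the arm, as the interface text tells. Its arguments: {"type":"object","properties":{"rows":{"type":"array"},"hand":{"type":"number"},"squeeze":{"type":"number"}},"required":["rows"]}

```bash
mkdir -p pics; cat > h.py <<'E'
import numpy as np, cv2
from plant import robot, imaging
def cam(n):
    return imaging.read_camera(n)
def K(c):
    f=210/np.tan(np.radians(c["vertical_fov"])/2); return f
def ray(c,u,v):
    f=K(c); d=np.array([(u-c["cx"])/f,(v-c["cy"])/f]); s=d.copy()
    for _ in range(20): s=d/(1+c["k1"]*(s@s))
    R=np.array(c["R"]);t=np.array(c["t"])
    o=-R.T@t; r=R.T@np.array([s[0],s[1],1]); return o,r/np.linalg.norm(r)
def atz(c,u,v,z):
    o,r=ray(c,u,v); return o+r*(z-o[2])/r[2]
def tri(c1,p1,c2,p2):
    o1,r1=ray(c1,*p1);o2,r2=ray(c2,*p2)
    s=np.linalg.lstsq(np.c_[r1,-r2],o2-o1,rcond=None)[0]
    a=o1+s[0]*r1;b=o2+s[1]*r2
    return (a+b)/2,np.linalg.norm(a-b)
def proj(c,X):
    p=np.array(c["R"])@X+np.array(c["t"]);s=p[:2]/p[2];s=s*(1+c["k1"]*(s@s));return s*K(c)+[c["cx"],c["cy"]]
E
python3 - <<'E'
from h import *
import pickle
d={}
for n in("scene","top"):
    c=cam(n);d[n]=c
    cv2.imwrite(f"pics/{n}.png",cv2.resize(c["frame"][:,:,::-1],(800,600),interpolation=cv2.INTER_CUBIC))
    print(n,c["vertical_fov"],c["cx"],c["cy"],c["k1"],np.round(-np.array(c["R"]).T@c["t"],3))
pickle.dump(d,open("d.pkl","wb"))
print(robot.read_state())
E
```

```text
scene 53.59612025931612 282.7272079775221 207.9778445878488 -0.12752157111438622 [1.053 0.328 1.053]
top 57.63572252761085 275.6908952874322 205.19351523613813 -0.014617137564100019 [0.317 0.023 0.956]
{'t': 0.1, 'q': array([ 1.23457682e+00,  1.31065011e-01,  1.48914615e+00, -2.07387766e-06,
        1.52298536e+00, -8.54044160e-02]), 'dq': array([-5.27850008e-05, -1.73594175e-03, -2.81265459e-03, -6.35592379e-04,
        7.89405970e-04, -1.06785123e-03]), 'joint_torque': array([ 1.40714441e-03, -5.61337781e+01, -4.93096805e+01,  7.70463631e-02,
        2.91969732e-02, -7.49920173e-05]), 'tool_pos': array([0.14873374, 0.58076136, 0.21771796]), 'orientation': array([-3.92905547e-01, -3.11658911e+00,  2.46398966e-03]), 'force': array([-0.08310876,  0.61280632,  0.01821977]), 'wrist_torque': array([-0.05291894,  0.01908738,  0.03705952]), 'gripper_force': 0.0, 'opening': 0.09279588527299427}
```

View pics/scene.png

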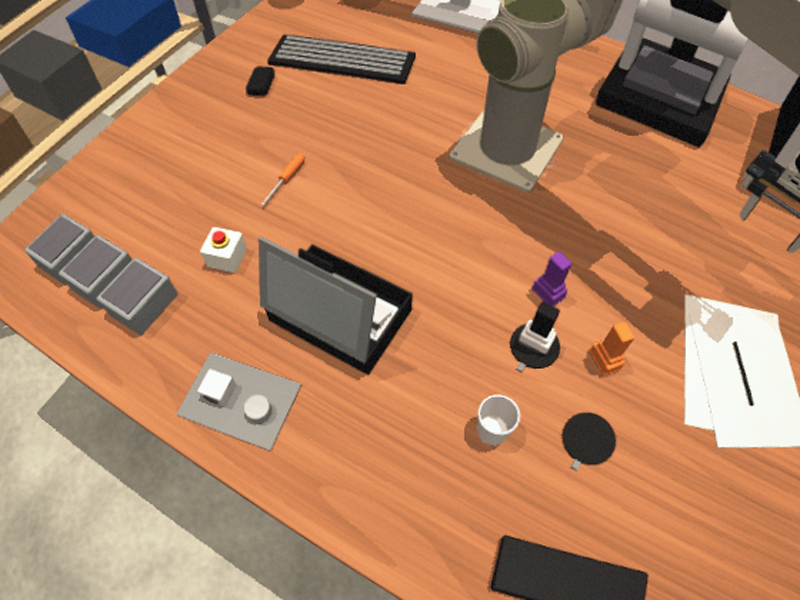

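View pics/top.png

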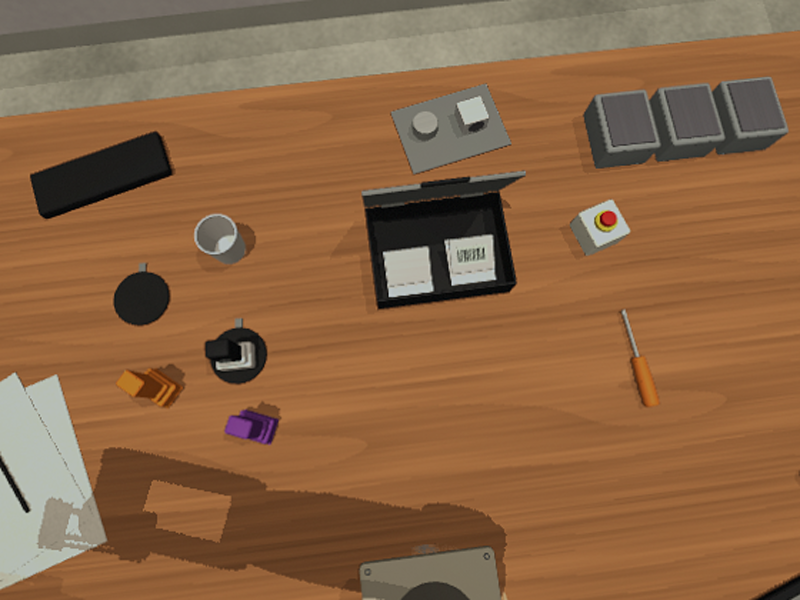

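The scene view shows the white/black scanner on a pad at (540,335), with purple (552,278) and orange (612,347) look-alikes, and pads at (535,345) and (588,438). In the top view these are the scanner (230,352), its pad (238,355), the other pad (141,298), orange (148,385), purple (251,427), the label (470,255) and the blank carrier (408,270). I choose the white/black scanner and its pad, and check them in a close crop.

```bash
cat > crop.py <<'E'
from h import *
import pickle
def crop(im,x,y,w,h,s):
    return cv2.resize(im[y:y+h,x:x+w,::-1],None,fx=s,fy=s,interpolation=cv2.INTER_CUBIC)
E
python3 - <<'E'
from crop import *
d=pickle.load(open("d.pkl","rb"))
a=crop(d["scene"]["frame"],345,195,64,80,6.25); b=crop(d["top"]["frame"],135,210,64,80,6.25)
cv2.imwrite("pics/c1.png",np.hstack([a,b]))
a=crop(d["top"]["frame"],250,115,120,105,6); cv2.imwrite("pics/c2.png",a[:600])
E
```

```text
(no output)
```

View pics/c1.png

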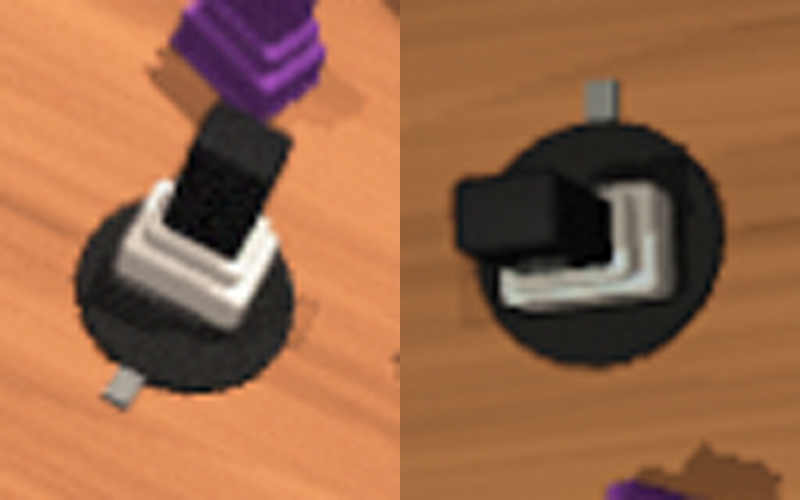

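View pics/c2.png

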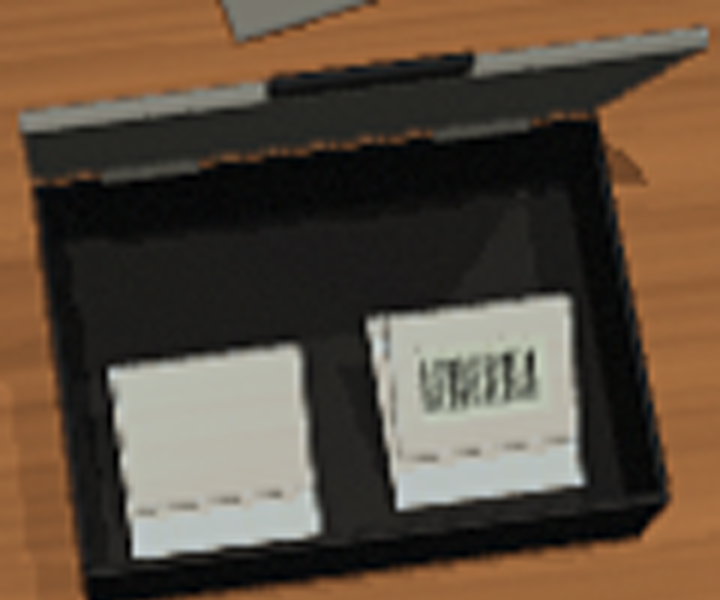

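The close crop confirms the target. The scanner has a white nose and black handle, with its long side across the top image, and stands on the middle of its pad. The pad centre is near crop (185,295) in the scene view and (200,245) in the top view. The bar-code label is on the right carrier, centred near crop (481,380).

```bash
python3 - <<'E'
from crop import *
np.set_printoptions(precision=4,suppress=True)
d=pickle.load(open("d.pkl","rb"));S,T=d["scene"],d["top"]
q=lambda x,y,x0,y0,s:((x+.5)/s-.5+x0,(y+.5)/s-.5+y0)
s1=lambda x,y:q(x,y,345,195,6.25)
t1=lambda x,y:q(x-400,y,135,210,6.25)
t2=lambda x,y:q(x,y,250,115,6)
print("pad",tri(S,s1(187,292),T,t1(603,244)),atz(T,*t1(603,244),.008),atz(S,*s1(187,292),.008))
print("padstrip",tri(S,s1(123,390),T,t1(601,98)))
# handle top centre and nose
print("handle top corners")
for a,b in [((290,147),(558,175)),((270,200),(560,248)),((213,103),(458,182)),((196,135),(460,250))]:
    print(a,tri(S,s1(*a),T,t1(*b)),atz(T,*t1(*b),.133))
for p in [(672,180),(677,298),(502,305)]: print("nose top",atz(T,*t1(*p),.044))
print("label c",atz(T,*t2(481,380),.043))
for p in[(413,352),(542,333),(552,410),(422,427)]: print(atz(T,*t2(*p),.043))
print("carriers edges")
for p in[(107,365),(300,345),(312,490),(130,513),(380,315),(572,294),(580,440),(400,460)]: print(p,atz(T,*t2(*p),.043))
for p in[(85,570),(665,495),(600,115),(35,185)]: print("rim",atz(T,*t2(*p),.065))
q8=lambda x,y:((x+.5)*.7-.5,(y+.5)*.7-.5)
print("rim front +y", tri(S,q8(411,297),T,t2(85,570)))
print("rim back +y", tri(S,q8(367,362),T,t2(35,185)))
print("lid edge corners", tri(S,q8(260,238),T,t2(708,32)),tri(S,q8(376,292),T,t2(22,115)))
E
```

```text
pad (array([0.4673, 0.2825, 0.005 ]), np.float64(0.00047319241414229646)) [0.467  0.2814 0.008 ] [0.4689 0.2828 0.008 ]
padstrip (array([0.5268, 0.2787, 0.0067]), np.float64(0.0012189934346371158))
handle top corners
(290, 147) (array([0.4667, 0.28  , 0.1352]), np.float64(0.039113758095978314)) [0.4732 0.2616 0.133 ]
(270, 200) (array([0.453 , 0.2891, 0.0759]), np.float64(0.02127867173209186)) [0.4476 0.2623 0.133 ]
(213, 103) (array([0.4718, 0.2735, 0.1713]), np.float64(0.021560481914590028)) [0.475  0.2965 0.133 ]
(196, 135) (array([0.4591, 0.2783, 0.1329]), np.float64(0.039276579290724256)) [0.4511 0.2968 0.133 ]
nose top [0.4828 0.2437 0.044 ]
nose top [0.4372 0.2446 0.044 ]
nose top [0.4426 0.3113 0.044 ]
label c [ 0.5893 -0.1428  0.043 ]
[ 0.6049 -0.1165  0.043 ]
[ 0.6066 -0.1714  0.043 ]
[ 0.5728 -0.1701  0.043 ]
[ 0.5721 -0.1154  0.043 ]
carriers edges
(107, 365) [0.6149 0.0113 0.043 ]
(300, 345) [ 0.6137 -0.07    0.043 ]
(312, 490) [ 0.5509 -0.0664  0.043 ]
(130, 513) [0.5503 0.0093 0.043 ]
(380, 315) [ 0.6228 -0.1051  0.043 ]
(572, 294) [ 0.6221 -0.1867  0.043 ]
(580, 440) [ 0.5586 -0.1796  0.043 ]
(400, 460) [ 0.5592 -0.1042  0.043 ]
rim [0.5236 0.0302 0.065 ]
rim [ 0.5259 -0.2049  0.065 ]
rim [ 0.6917 -0.2063  0.065 ]
rim [0.6894 0.0322 0.065 ]
rim front +y (array([0.5251, 0.0304, 0.058 ]), np.float64(0.000269942519450446))
rim back +y (array([0.6897, 0.0328, 0.0637]), np.float64(0.001260338492312793))
lid edge corners (array([ 0.6474, -0.205 ,  0.2311]), np.float64(0.0013986150784325942)) (array([0.6422, 0.0318, 0.2398]), np.float64(0.00035964821624729086))
```

```bash
python3 - <<'E'
from crop import *
d=pickle.load(open("d.pkl","rb"))
a=crop(d["scene"]["frame"],170,155,130,110,5.4); cv2.imwrite("pics/c3.png",a)
E
```

```text
(no output)
```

View pics/c3.png

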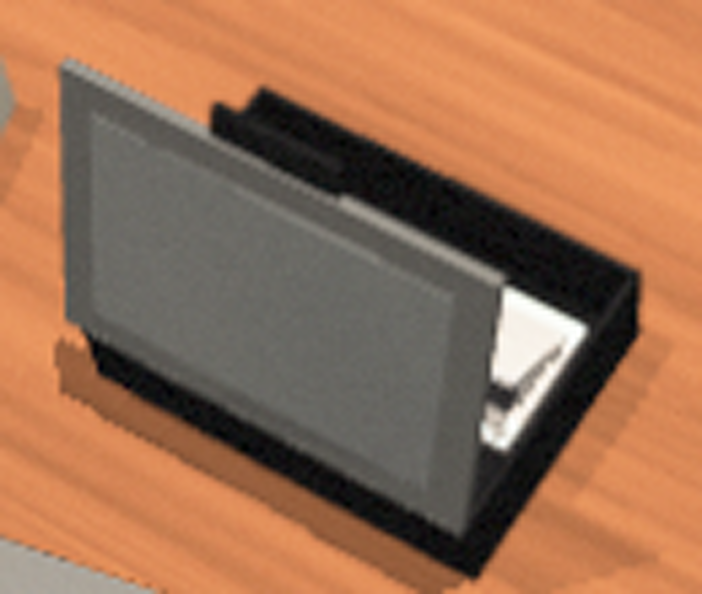

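The scene crop shows the lid open at about 1.3 rad, with its outer face towards the camera, the lip on its top edge at (275,145), and the label hidden behind it. I still need to pair the handle corners correctly, check clearances to the neighbours and work out the first move.

```bash
cat > mv.py <<'E'
from h import *
from scipy.spatial.transform import Rotation as Rn
def down(yaw,tilt=0,n=None):
    # tool z along -n ; n leans to -x(case yaw) by tilt; tool y=(-sin,cos)
    y=np.array([-np.sin(yaw),np.cos(yaw),0]); f=np.array([np.cos(yaw),np.sin(yaw),0])
    z=np.sin(tilt)*f-np.cos(tilt)*np.array([0,0,1]); return Rn.from_matrix(np.c_[np.cross(y,z),y,z])
def go(p,R,s=None):
    s=s or robot.read_state(); R0=Rn.from_rotvec(s["orientation"])
    d=R0.inv().apply(np.array(p)-s["tool_pos"])/.2; w=(R0.inv()*R).as_rotvec()/(np.pi/2)
    print("shift",np.round(d,4),"turn",np.round(w,4))
E
python3 - <<'E'
from mv import *
import pickle
np.set_printoptions(precision=4,suppress=True)
d=pickle.load(open("d.pkl","rb"));S,T=d["scene"],d["top"]
q=lambda x,y,x0,y0,s:((x+.5)/s-.5+x0,(y+.5)/s-.5+y0)
s1=lambda x,y:q(x,y,345,195,6.25)
t1=lambda x,y:q(x-400,y,135,210,6.25)
q8=lambda x,y:((x+.5)*.7-.5,(y+.5)*.7-.5)
for a,b in [((213,103),(560,248)),((290,147),(460,250))]: print(tri(S,s1(*a),T,t1(*b)))
print("white nose corner",tri(S,s1(232,330),T,t1(502,190)),tri(S,s1(275,240),T,t1(502,305)))
print("orange",atz(T,*q8(130,380),.125),atz(T,*q8(165,390),.03),"purple",atz(T,*q8(240,425),.125),"cup",atz(T,*q8(215,233),.085))
go([.461,.2795,.2],down(-.06))
E
```

```text
(array([0.4489, 0.2623, 0.1282]), np.float64(0.0028172316153538203))
(array([0.4522, 0.298 , 0.1278]), np.float64(0.0010977980811103616))
white nose corner (array([0.4894, 0.3106, 0.0341]), np.float64(0.0038752102611067972)) (array([0.4436, 0.3096, 0.0428]), np.float64(0.004374986119906333))
orange [0.431  0.4165 0.125 ] [0.4201 0.4027 0.03  ] purple [0.3446 0.2537 0.125 ] cup [0.6674 0.2894 0.085 ]
shift [-1.8863 -1.0715  0.09  ] turn [-0.001  -0.0002 -0.1215]
```

>>> jog_arm --rows '[[[-0.95,-0.54,0.05],[0,0,-0.1215]],[[-0.95,-0.54,0.05],[0,0,-0.1215]],[[-0.95,-0.54,0.05],[0,0,-0.1215]],[[-0.95,-0.54,0.05],[0,0,-0.1215]],[[-0.95,-0.54,0.05],[0,0,-0.1215]]]' --hand -1 --squeeze 30

```text
t: 0.6
tool_pos: [0.3084, 0.4264, 0.2079]
orientation: [0.098, 3.14, -0.003]
force: [-0.6, 0.9, -0.4]
opening: 0.093
gripper_force: 0.0
```

```bash
python3 -c "
from mv import *
go([.4615,.2795,.18],down(-.06))"
```

```text
shift [-0.81   -0.6849  0.141 ] turn [-0.001   0.0002 -0.0016]
```

>>> jog_arm --rows '[[[-0.81,-0.685,0.14],[0,0,0]],[[-0.81,-0.685,0.14],[0,0,0]],[[-0.81,-0.685,0.14],[0,0,0]],[[-0.81,-0.685,0.14],[0,0,0]],[[-0.81,-0.685,0.14],[0,0,0]]]'

```text
t: 1.1
tool_pos: [0.4618, 0.2792, 0.1794]
orientation: [-0.1, -3.139, 0.003]
force: [-1.1, 0.1, -1.4]
opening: 0.0928
gripper_force: 0.0
```

```bash
python3 -c "
from mv import *
from crop import *
c=cam('top');d=cam('scene')
cv2.imwrite('pics/p1.png',np.hstack([crop(d['frame'],335,160,80,100,5),crop(c['frame'],125,195,80,100,5)]))
print(robot.read_state()['tool_pos'])
go([.4615,.2795,.08],down(-.06))"
```

```text
[0.46038637 0.28120464 0.17972895]
shift [-0.0068 -0.0077  0.4986] turn [-0.0006 -0.0009 -0.0022]
```

View pics/p1.png

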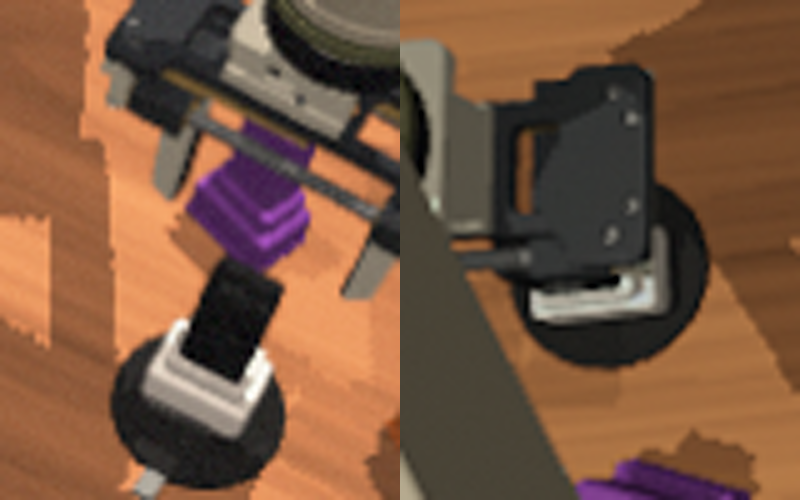

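The fingers at (172,165) and (365,265) straddle the handle (top near (240,270)), level with the pad line, so I descend slowly and grip.

>>> jog_arm --rows '[[[0,0,0.15],[0,0,0]],[[0,0,0.3],[0,0,0]],[[0,0,0.42],[0,0,0]],[[0,0,0.5],[0,0,0]],[[0,0,0.5],[0,0,0]]]'

```text
t: 1.7
tool_pos: [0.4564, 0.2835, 0.0779]
orientation: [-0.091, -3.135, 0.003]
force: [0.1, 0.5, -0.1]
opening: 0.0929
gripper_force: 0.0
```

>>> jog_arm --rows '[[[0,0,0],[0,0,0]],[[0,0,0],[0,0,0]],[[0,0,0],[0,0,0]],[[0,0,0],[0,0,0]],[[0,0,0],[0,0,0]]]' --hand 1 --squeeze 30

```text
t: 2.2
tool_pos: [0.46, 0.2832, 0.0813]
orientation: [0.094, 3.139, 0.001]
force: [-0.6, -0.3, -0.2]
opening: 0.0576
gripper_force: 0.0
```

>>> jog_arm --rows '[[[0,0,0],[0,0,0]],[[0,0,0],[0,0,0]],[[0,0,0],[0,0,0]],[[0,0,0],[0,0,0]],[[0,0,0],[0,0,0]]]'

```text
t: 2.7
tool_pos: [0.4597, 0.2828, 0.0806]
orientation: [0.094, 3.14, -0.0]
force: [0.6, -1.4, 1.2]
opening: 0.0382
gripper_force: 29.8
```

>>> jog_arm --rows '[[[0,0,-0.1],[0,0,0]],[[0,0,-0.25],[0,0,0]],[[0,0,-0.45],[0,0,0]],[[0,0,-0.65],[0,0,0]],[[0,0,-0.8],[0,0,0]]]'

```text
t: 3.2
tool_pos: [0.4598, 0.2833, 0.2429]
orientation: [0.094, 3.139, 0.001]
force: [1.2, 0.3, -1.8]
opening: 0.0383
gripper_force: 29.8
```

```bash
python3 -c "
from mv import *
s=robot.read_state();print(s['tool_pos'],s['q'],s['gripper_force'])
go([.46,.07,.24],down(.01,.2))"
```

```text
[0.45976389 0.28327859 0.24294947] [ 4.57046561e-01 -4.28246341e-02  1.62239938e+00  2.89120334e-04
  1.56056559e+00 -1.05397945e+00] 29.813542664051056
shift [-0.0649 -1.0644  0.0138] turn [-0.0039 -0.1265 -0.0443]
```

>>> jog_arm --rows '[[[0,-0.1,0],[0,-0.02,-0.01]],[[-0.02,-0.3,0],[0,-0.05,-0.02]],[[-0.03,-0.5,0],[0,-0.08,-0.03]],[[-0.05,-0.7,0],[0,-0.11,-0.04]],[[-0.06,-0.9,0],[0,-0.127,-0.044]]]'

```text
t: 3.7
tool_pos: [0.4601, 0.1015, 0.2399]
orientation: [-0.016, 2.941, -0.009]
force: [1.5, -0.9, -1.8]
opening: 0.0382
gripper_force: 29.8
```

```bash
python3 -c "
from mv import *
s=robot.read_state();print(s['tool_pos'],s['q'],s['gripper_force'])
go([.48,-.08,.23],down(.01,.45))"
```

```text
[0.46007495 0.10152778 0.23991608] [ 0.13378492 -0.44835616  1.9818191  -0.03206931  1.41026518 -1.44616662] 29.815280735492706
shift [-0.0772 -0.9082  0.0731] turn [-0.0044 -0.159   0.0017]
```

>>> jog_arm --rows '[[[-0.01,-0.2,0],[0,-0.03,0]],[[-0.03,-0.4,0.02],[0,-0.06,0]],[[-0.05,-0.6,0.04],[0,-0.1,0]],[[-0.07,-0.8,0.06],[0,-0.13,0]],[[-0.077,-0.9,0.07],[0,-0.16,0]]]'

```text
t: 4.2
tool_pos: [0.4797, -0.0798, 0.2305]
orientation: [-0.011, 2.69, -0.008]
force: [-0.1, 0.4, -3.1]
opening: 0.0381
gripper_force: 29.8
```

```bash
python3 -c "
from mv import *
s=robot.read_state();print(s['tool_pos'],s['q'],s['gripper_force'])
L=np.array([.5893,-.1428,.043]);R=down(.01,np.pi/6)
go(L-.142*R.as_matrix()[:,2],R); go(L-.182*R.as_matrix()[:,2],R)"
```

```text
[ 0.47973637 -0.07983867  0.23045681] [-0.40212665 -0.69175133  2.20979284  0.17978175  1.2074106  -2.00990514] 29.81502592563629
shift [-0.0297 -0.3171  0.3755] turn [-0.0054 -0.0457  0.0005]
shift [-0.0154 -0.3188  0.1761] turn [-0.0054 -0.0457  0.0005]
```

>>> jog_arm --rows '[[[0,-0.1,0.03],[0,-0.015,0]],[[-0.01,-0.2,0.08],[0,-0.03,0]],[[-0.015,-0.27,0.13],[-0.005,-0.045,0]],[[-0.015,-0.318,0.176],[-0.005,-0.046,0]],[[-0.015,-0.318,0.176],[-0.005,-0.046,0]]]'

```text
t: 4.7
tool_pos: [0.4976, -0.1414, 0.1988]
orientation: [-0.013, 2.622, 0.006]
force: [-0.6, 1.0, -2.2]
opening: 0.0381
gripper_force: 29.8
```

```bash
python3 -c "
from mv import *
from crop import *
s=robot.read_state();print(s['tool_pos'],s['q'],s['gripper_force'])
L=np.array([.5893,-.1428,.043]);R=down(.01,np.pi/6)
go(L-.142*R.as_matrix()[:,2],R)
c=cam('top');d=cam('scene')
cv2.imwrite('pics/p2.png',np.hstack([crop(d['frame'],170,120,133,150,3),crop(c['frame'],245,115,133,150,3)]))"
```

```text
[ 0.49764821 -0.1414334   0.1987504 ] [-0.58498972 -0.60655066  2.23784546  0.32112353  1.09091594 -2.25414272] 29.81380194425583
shift [-0.0082 -0.0118  0.1934] turn [ 0.0013 -0.0026 -0.0003]
```

View pics/p2.png

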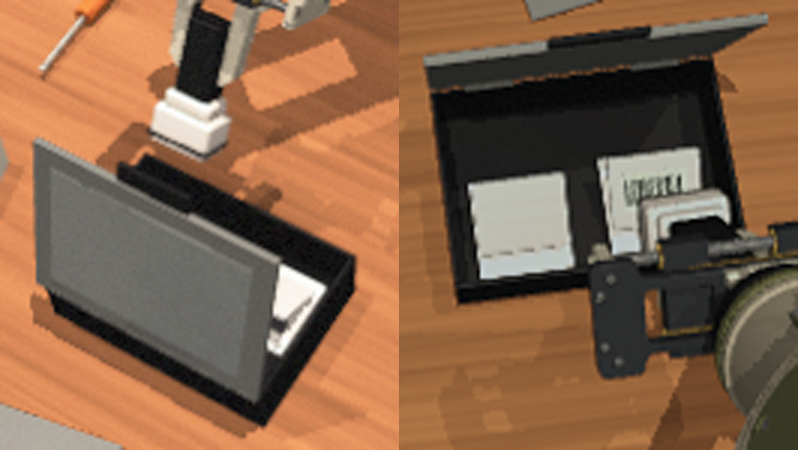

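The scanner is held clear in front of the label. The nose is at (190,125) in the left scene crop and (685,215) in the right top crop, and the label is still visible at (660,185). I project the modelled nose into both pictures to check the tilt.

```bash
python3 -c "
from mv import *
s=robot.read_state();R=Rn.from_rotvec(s['orientation'])
cs=[cam('scene'),cam('top')]
off=[(170,120,0),(245,115,399)]
for z in(36,72):
  for x in(-21,21):
    for y in(-30,30):
      X=s['tool_pos']+R.apply(np.array([x,y,z])/1000)
      print(z,x,y,[np.round((proj(c,X)-o[:2]+.5)*3+[o[2],0]) for c,o in zip(cs,off)])
"
```

```text
36 -21 -30 [array([156., 104.]), array([730., 200.])]
36 -21 30 [array([212., 130.]), array([647., 211.])]
36 21 -30 [array([181.,  91.]), array([734., 257.])]
36 21 30 [array([236., 117.]), array([651., 268.])]
72 -21 -30 [array([149., 139.]), array([718., 190.])]
72 -21 30 [array([204., 166.]), array([637., 200.])]
72 21 -30 [array([174., 125.]), array([721., 244.])]
72 21 30 [array([228., 151.]), array([642., 254.])]
```

>>> jog_arm --rows '[[[0,0,0.06],[0,0,0]],[[0,0,0.12],[0,0,0]],[[-0.005,0,0.17],[0,0,0]],[[-0.008,0,0.193],[0,0,0]],[[-0.008,0,0.193],[0,0,0]]]'

```text
t: 5.4
tool_pos: [0.5195, -0.1401, 0.1681]
orientation: [-0.017, 2.62, 0.006]
force: [0.2, 0.4, -2.1]
opening: 0.0376
gripper_force: 29.8
```

>>> jog_arm --rows '[[[0,0,0],[0,0,0]],[[0,0,0],[0,0,0]],[[0,0,0],[0,0,0]],[[0,0,0],[0,0,0]],[[0,0,0],[0,0,0]]]'

```text
t: 5.9
tool_pos: [0.5196, -0.1408, 0.1689]
orientation: [-0.016, 2.618, 0.004]
force: [-0.6, -0.7, -1.9]
opening: 0.0382
gripper_force: 29.8
```

>>> jog_arm --rows '[[[0,0,0],[0,0,0]],[[0,0,0],[0,0,0]],[[0,0,0],[0,0,0]],[[0,0,0],[0,0,0]],[[0,0,0],[0,0,0]]]'

```text
t: 6.4
tool_pos: [0.5195, -0.1407, 0.1686]
orientation: [-0.016, 2.619, 0.004]
force: [0.0, 0.0, -2.7]
opening: 0.0377
gripper_force: 29.8
```

```bash
python3 -c "
from mv import *
from crop import *
s=robot.read_state();print(s['tool_pos'],s['q'],s['gripper_force'])
L=np.array([.5893,-.1428,.043]);R=down(.01,np.pi/6)
go(L-.142*R.as_matrix()[:,2],R)
R=Rn.from_rotvec(s['orientation'])
cs=[cam('scene'),cam('top')]
ims=[]
for c,o in zip(cs,[(190,115,80,100),(290,130,80,100)]):
  im=crop(c['frame'],*o,5)
  P=np.array([np.round((proj(c,s['tool_pos']+R.apply(np.array([x,y,z])/1000))-o[:2]+.5)*5-.5) for z in(36,72) for x,y in((-21,-30),(-21,30),(21,30),(21,-30))],int)
  cv2.polylines(im,[P[:4],P[4:]],True,(0,0,255),1)
  p=np.array([np.round((proj(c,X)-o[:2]+.5)*5-.5) for X in (L,s['tool_pos']+R.apply([0,0,.142]))],int); cv2.circle(im,p[0],4,(255,0,0),1);cv2.circle(im,p[1],4,(0,200,0),1)
  ims.append(im)
cv2.imwrite('pics/p3.png',np.hstack(ims))"
```

```text
[ 0.51952096 -0.1406763   0.16860391] [-0.55033461 -0.51204528  2.23401203  0.32424057  0.99082782 -2.2530079 ] 29.814079999923706
shift [ 0.012  -0.0141  0.0083] turn [ 0.0008 -0.0004  0.0013]
```

View pics/p3.png

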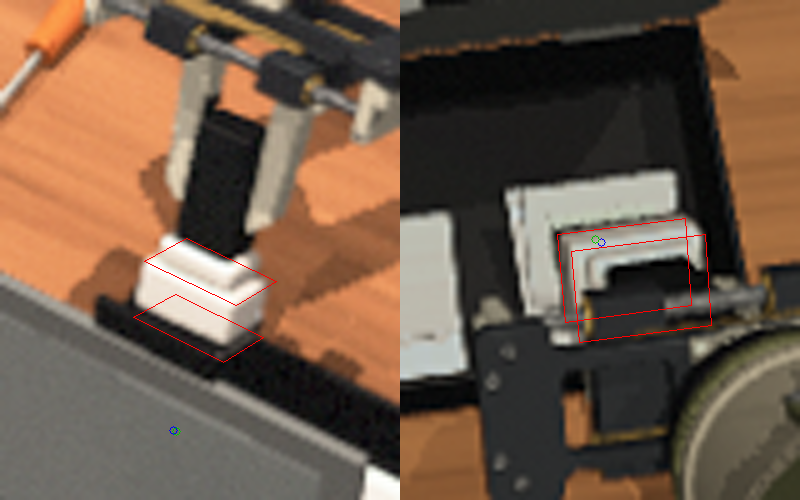

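The projected nose outlines match the real nose in both views to within 1–2 px, and the aim spot coincides with the label middle, at (598,240) in the right crop. The hold has lasted over 1 s, so I retreat along the approach.

>>> jog_arm --rows '[[[0,0,0],[0,0,0]],[[0,0,0],[0,0,0]],[[0,0,-0.1],[0,0,0]],[[0,0.05,-0.25],[0,0,0]],[[0,0.25,-0.4],[0,0.04,0]]]'

```text
t: 7.0
tool_pos: [0.4769, -0.0939, 0.2369]
orientation: [-0.007, 2.685, 0.002]
force: [0.8, 1.4, -2.8]
opening: 0.0381
gripper_force: 29.8
```

```bash
python3 -c "
from mv import *
s=robot.read_state();print(s['tool_pos'],s['q'],s['gripper_force'])
go([.47,.08,.24],down(0,.2))"
```

```text
[ 0.47687415 -0.09388634  0.23686901] [-0.45531738 -0.69279027  2.20038033  0.21034074  1.22640665 -2.06144313] 29.811569452285767
shift [ 0.02    0.8696 -0.0268] turn [0.0014 0.1636 0.0031]
```

>>> jog_arm --rows '[[[0,0.15,0],[0,0.03,0]],[[0,0.35,-0.01],[0,0.06,0]],[[0.01,0.55,-0.02],[0,0.1,0]],[[0.02,0.75,-0.03],[0,0.14,0]],[[0.02,0.87,-0.03],[0,0.164,0]]]'

```text
t: 7.5
tool_pos: [0.4706, 0.0856, 0.2423]
orientation: [-0.021, 2.94, 0.003]
force: [0.1, 0.3, -1.7]
opening: 0.0379
gripper_force: 29.8
```

```bash
python3 -c "
from mv import *
s=robot.read_state();print(s['tool_pos'])
go([.4665,.282,.2],down(-.06))"
```

```text
[0.47057817 0.08564237 0.24229356]
shift [0.0486 0.9819 0.2064] turn [0.0051 0.1283 0.0472]
```

>>> jog_arm --rows '[[[0.01,0.15,0],[0,0.03,0.01]],[[0.02,0.35,0.02],[0,0.06,0.02]],[[0.03,0.6,0.08],[0,0.1,0.035]],[[0.045,0.85,0.15],[0.005,0.128,0.047]],[[0.049,0.98,0.206],[0.005,0.128,0.047]]]'

```text
t: 8.0
tool_pos: [0.4668, 0.282, 0.1981]
orientation: [-0.096, -3.139, -0.0]
force: [0.0, -0.0, -2.0]
opening: 0.0381
gripper_force: 29.8
```

```bash
python3 -c "
from mv import *
s=robot.read_state();print(s['tool_pos'])
go([.4665,.283,.09],down(-.06))"
```

```text
[0.46677667 0.28200128 0.1980923 ]
shift [0.0013 0.0047 0.5405] turn [ 0.0002 -0.0004 -0.0008]
```

>>> jog_arm --rows '[[[0,0.003,0.15],[0,0,0]],[[0,0.005,0.3],[0,0,0]],[[0,0.005,0.43],[0,0,0]],[[0,0.005,0.51],[0,0,0]],[[0,0.005,0.54],[0,0,0]]]'

```text
t: 8.5
tool_pos: [0.4657, 0.2792, 0.0888]
orientation: [-0.097, -3.138, 0.002]
force: [-0.4, -0.3, -1.4]
opening: 0.0379
gripper_force: 29.8
```

>>> jog_arm --rows '[[[0,0,0.01],[0,0,0]],[[0,0,0.02],[0,0,0]],[[0,0,0.03],[0,0,0]],[[0,0,0.035],[0,0,0]],[[0,0,0.035],[0,0,0]]]'

```text
t: 9.0
tool_pos: [0.4673, 0.2798, 0.0847]
orientation: [0.097, 3.138, 0.0]
force: [-1.0, -0.2, -1.9]
opening: 0.0379
gripper_force: 29.8
```

>>> jog_arm --rows '[[[0,0.005,0.005],[0,0,0]],[[0,0.005,0.01],[0,0,0]],[[0,0.005,0.015],[0,0,0]],[[0,0.005,0.018],[0,0,0]],[[0,0.005,0.018],[0,0,0]]]'

```text
t: 9.5
tool_pos: [0.4671, 0.2806, 0.0807]
orientation: [0.097, 3.139, -0.001]
force: [-0.8, -0.3, -1.2]
opening: 0.0381
gripper_force: 29.8
```

```bash
python3 -c "
from mv import *
for i in range(1):
  s=robot.read_state();print(s['tool_pos'],s['force'])"
```

```text
[0.46708244 0.28063232 0.08068144] [-0.79565906 -0.34266156 -1.18108291]
```

Not yet bearing, so I go on in 1 mm steps.

>>> jog_arm --rows '[[[0,0,0.003],[0,0,0]],[[0,0,0.005],[0,0,0]],[[0,0,0.005],[0,0,0]]]'

```text
t: 9.8
tool_pos: [0.4673, 0.2806, 0.0806]
orientation: [0.097, 3.138, -0.0]
force: [-1.7, -2.2, 6.6]
opening: 0.038
gripper_force: 29.8
```

>>> jog_arm --rows '[[[0,0,0.003],[0,0,0]],[[0,0,0.005],[0,0,0]],[[0,0,0.005],[0,0,0]]]'

```text
t: 10.1
tool_pos: [0.4677, 0.2807, 0.0805]
orientation: [0.097, 3.138, -0.0]
force: [-3.8, -3.8, 11.8]
opening: 0.0381
gripper_force: 29.9
```

>>> jog_arm --rows '[[[0,0,-0.005],[0,0,0]],[[0,0,-0.005],[0,0,0]],[[0,0,-0.005],[0,0,0]]]'

```text
t: 10.4
tool_pos: [0.4676, 0.2807, 0.0805]
orientation: [0.097, 3.138, -0.0]
force: [-2.3, -1.8, 7.1]
opening: 0.0382
gripper_force: 29.9
```

>>> jog_arm --rows '[[[0,0,0],[0,0,0]],[[0,0,0],[0,0,0]],[[0,0,0],[0,0,0]],[[0,0,0],[0,0,0]],[[0,0,0],[0,0,0]]]' --hand -1

```text
t: 10.9
tool_pos: [0.467, 0.2806, 0.0795]
orientation: [0.097, 3.139, -0.001]
force: [0.3, -0.8, 0.0]
opening: 0.0734
gripper_force: 0.0
```

>>> jog_arm --rows '[[[0,0,0],[0,0,0]],[[0,0,-0.1],[0,0,0]],[[0,0,-0.3],[0,0,0]],[[0,0,-0.5],[0,0,0]],[[0,0,-0.7],[0,0,0]]]'

```text
t: 11.4
tool_pos: [0.4666, 0.2805, 0.2209]
orientation: [0.097, 3.139, -0.001]
force: [0.8, -0.0, 0.6]
opening: 0.0928
gripper_force: 0.0
```

>>> jog_arm --rows '[[[0,0,-0.2],[0,0,0]],[[0,0,-0.5],[0,0,0]],[[0,-0.2,-0.7],[0,0,0]],[[0,-0.4,-0.7],[0,0,0]],[[0,-0.7,-0.7],[0,0,0]]]' --hand 1

```text
t: 11.9
tool_pos: [0.4594, 0.1504, 0.3629]
orientation: [0.094, 3.134, 0.002]
force: [1.1, -0.3, 0.1]
opening: 0.0577
gripper_force: 0.0
```

```bash
python3 -c "
from mv import *
from crop import *
s=robot.read_state();print(s['tool_pos'],s['q'])
cs=[cam('scene'),cam('top')]
cv2.imwrite('pics/p4.png',np.hstack([crop(c['frame'],*o,5) for c,o in zip(cs,[(335,180,80,100),(125,195,80,100)])]))"
```

```text
[0.45936494 0.15040359 0.36294159] [ 2.10768423e-01 -2.05500946e-01  1.55574902e+00 -6.21235579e-04
  1.78468959e+00 -1.30049027e+00]
```

View pics/p4.png

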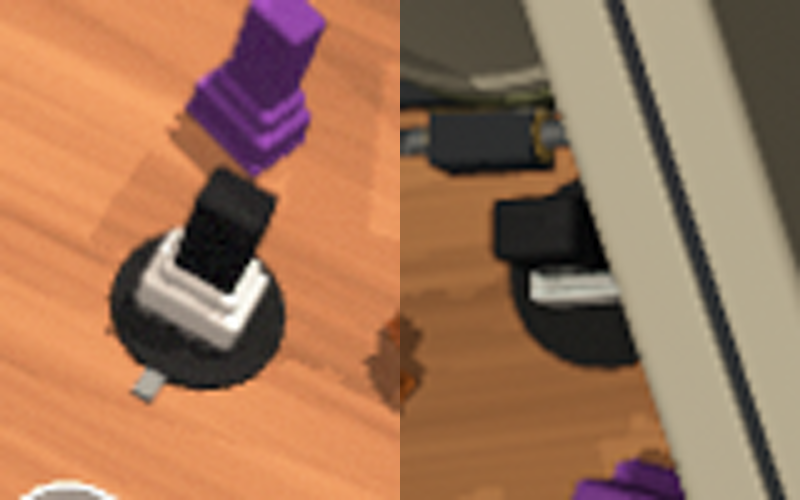

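The scanner stands upright on the middle of its pad, with its nose centred at (205,300) inside the pad ellipse (198,308) in the scene crop. Next is the lid: with closed fingers I go over it to its outer side.

```bash
python3 -c "
from mv import *
go([.60,0.02,.35],down(0))"
```

```text
shift [-0.7447 -0.5834  0.059 ] turn [-0.001   0.0025 -0.0426]
```

>>> jog_arm --rows '[[[-0.15,-0.12,0],[0,0,-0.01]],[[-0.35,-0.27,0],[0,0,-0.02]],[[-0.55,-0.43,0.02],[0,0,-0.03]],[[-0.74,-0.58,0.04],[0,0,-0.042]],[[-0.74,-0.58,0.04],[0,0,-0.042]]]'

```text
t: 12.5
tool_pos: [0.6014, 0.0223, 0.3469]
orientation: [0.001, -3.137, 0.002]
force: [-0.4, 0.4, -1.2]
opening: 0.0098
gripper_force: 0.0
```

```bash
python3 -c "
from mv import *
go([.715,-0.087,.32],down(0))"
```

```text
shift [-0.5682 -0.5468  0.1321] turn [-0.0008 -0.0032  0.0004]
```

>>> jog_arm --rows '[[[-0.15,-0.14,0],[0,0,0]],[[-0.35,-0.32,0],[0,0,0]],[[-0.57,-0.5,0.05],[0,0,0]],[[-0.57,-0.547,0.13],[0,0,0]],[[-0.57,-0.547,0.13],[0,0,0]]]'

```text
t: 13.0
tool_pos: [0.7133, -0.0843, 0.32]
orientation: [0.003, -3.135, -0.001]
force: [-0.4, 0.4, -1.0]
opening: 0.0007
gripper_force: 0.0
```

```bash
python3 -c "
from mv import *
s=robot.read_state();print(s['tool_pos'],s['force'])
go([.71,-0.087,.2],down(0))"
```

```text
[ 0.71332871 -0.08431159  0.32003936] [-0.40358911  0.44209573 -1.04646277]
shift [ 0.0129 -0.014   0.6003] turn [ 0.0006 -0.004   0.0012]
```

>>> jog_arm --rows '[[[0,0,0.15],[0,0,0]],[[0,-0.01,0.3],[0,0,0]],[[0,-0.014,0.45],[0,0,0]],[[0.01,-0.014,0.58],[0,0,0]],[[0.01,-0.014,0.6],[0,0,0]]]'

```text
t: 13.5
tool_pos: [0.7092, -0.0834, 0.2026]
orientation: [0.009, -3.137, -0.002]
force: [-0.9, 0.6, -0.6]
opening: 0.0003
gripper_force: 0.0
```

```bash
python3 -c "
from mv import *
s=robot.read_state();print(s['tool_pos'],s['force'])
for th in np.arange(1.3,-.01,-.1):
  x=.6927-.145*np.cos(th)+.008*np.sin(th)+.009; z=.065+.145*np.sin(th)+.008*np.cos(th)
  print(round(th,2),np.round([x,z],4),np.round([(.71-x)/.2,(.2-z)/.2],3))"
```

```text
[ 0.70919344 -0.08337016  0.20259681] [-0.94556928  0.60979343 -0.6210606 ]
1.3 [0.6706 0.2069] [ 0.197 -0.034]
1.2 [0.6566 0.203 ] [ 0.267 -0.015]
1.1 [0.6431 0.1979] [0.335 0.011]
1.0 [0.6301 0.1913] [0.4   0.043]
0.9 [0.6178 0.1836] [0.461 0.082]
0.8 [0.6064 0.1746] [0.518 0.127]
0.7 [0.596  0.1645] [0.57  0.177]
0.6 [0.5865 0.1535] [0.617 0.233]
0.5 [0.5783 0.1415] [0.659 0.292]
0.4 [0.5713 0.1288] [0.694 0.356]
0.3 [0.5655 0.1155] [0.722 0.423]
0.2 [0.5612 0.1016] [0.744 0.492]
0.1 [0.5582 0.0874] [0.759 0.563]
-0.0 [0.5567 0.073 ] [0.766 0.635]
```

>>> jog_arm --rows '[[[0.1,0,0],[0,0,0]],[[0.2,0,0],[0,0,0]],[[0.27,0,0],[0,0,0]],[[0.335,0,0.011],[0,0,0]],[[0.4,0,0.043],[0,0,0]]]'

```text
t: 14.0
tool_pos: [0.6329, -0.085, 0.2015]
orientation: [-0.008, 3.134, -0.002]
force: [0.9, -0.2, 2.3]
opening: 0.0005
gripper_force: 1.0
```

```bash
python3 -c "
from mv import *
s=robot.read_state();print(s['tool_pos'],s['force'])
for th in np.arange(.9,-.01,-.1):
  x=.6927-.145*np.cos(th)+.008*np.sin(th)+.009; z=.065+.145*np.sin(th)+.008*np.cos(th)
  print(round(th,2),np.round([(s['tool_pos'][0]-x)/.2,(s['tool_pos'][2]-z)/.2],3))"
```

```text
[ 0.63287452 -0.08501241  0.20147004] [ 0.94981529 -0.20749243  2.29528165]
0.9 [0.075 0.09 ]
0.8 [0.132 0.134]
0.7 [0.185 0.185]
0.6 [0.232 0.24 ]
0.5 [0.273 0.3  ]
0.4 [0.308 0.363]
0.3 [0.337 0.43 ]
0.2 [0.358 0.499]
0.1 [0.373 0.57 ]
0.0 [0.381 0.642]
```

>>> jog_arm --rows '[[[0.061,0,0.04],[0,0,0]],[[0.118,0,0.085],[0,0,0]],[[0.17,0,0.135],[0,0,0]],[[0.217,0,0.19],[0,0,0]],[[0.259,0,0.25],[0,0,0]]]'

```text
t: 14.5
tool_pos: [0.5811, -0.0855, 0.1504]
orientation: [-0.008, 3.136, -0.002]
force: [-0.4, 0.7, 2.5]
opening: 0.0006
gripper_force: 0.7
```

>>> jog_arm --rows '[[[0.035,0,0.065],[0,0,0]],[[0.063,0,0.13],[0,0,0]],[[0.085,0,0.2],[0,0,0]],[[0.1,0,0.27],[0,0,0]],[[0.105,0,0.31],[0,0,0]]]'

```text
t: 15.0
tool_pos: [0.5586, -0.086, 0.0838]
orientation: [-0.007, 3.141, 0.0]
force: [-0.5, 0.3, 0.7]
opening: 0.0005
gripper_force: 0.6
```

>>> jog_arm --rows '[[[0,0,0.01],[0,0,0]],[[0,0,0.02],[0,0,0]],[[0,0,0.03],[0,0,0]],[[0,0,0.03],[0,0,0]]]'

```text
t: 15.4
tool_pos: [0.5597, -0.0865, 0.0794]
orientation: [-0.007, 3.14, -0.001]
force: [0.4, 0.3, 0.2]
opening: 0.0007
gripper_force: 0.0
```

>>> jog_arm --rows '[[[0,0,0.01],[0,0,0]],[[0,0,0.02],[0,0,0]],[[0,0,0.03],[0,0,0]],[[0,0,0.03],[0,0,0]]]'

```text
t: 15.8
tool_pos: [0.5595, -0.0865, 0.0738]
orientation: [-0.007, 3.14, -0.001]
force: [-1.3, 0.2, 5.2]
opening: 0.0003
gripper_force: 2.6
```

>>> jog_arm --rows '[[[0,0,0.01],[0,0,0]],[[0,0,0.015],[0,0,0]],[[0,0,0.015],[0,0,0]]]'

```text
t: 16.1
tool_pos: [0.5597, -0.0866, 0.0736]
orientation: [-0.007, 3.14, -0.001]
force: [-13.7, 1.9, 26.9]
opening: 0.0005
gripper_force: 13.7
```

It hits a hard stop at z = 0.0736 m, the shut lid's height (65 + 8 mm). I back off and take a final look.

>>> jog_arm --rows '[[[0,0,-0.02],[0,0,0]],[[0,0,-0.1],[0,0,0]],[[0,0,-0.3],[0,0,0]],[[0,0,-0.55],[0,0,0]],[[0,0,-0.8],[0,0,0]]]'

```text
t: 16.6
tool_pos: [0.5584, -0.0861, 0.2321]
orientation: [-0.007, 3.141, 0.0]
force: [0.9, -0.2, 0.4]
opening: 0.0008
gripper_force: 0.0
```

>>> jog_arm --rows '[[[0.2,0,-0.1],[0,0,0]],[[0.4,0,-0.2],[0,0,0]],[[0.4,0,-0.2],[0,0,0]],[[0.4,0,-0.2],[0,0,0]],[[0.4,0,-0.2],[0,0,0]]]'

```text
t: 17.1
tool_pos: [0.4793, -0.0866, 0.2696]
orientation: [-0.007, 3.141, -0.0]
force: [-0.6, 0.2, -0.6]
opening: 0.0004
gripper_force: 0.0
```

```bash
python3 -c "
from mv import *
s=robot.read_state();print(s['t'],s['tool_pos'],s['force'],s['dq'])
c=cam('scene');cv2.imwrite('pics/p5.png',cv2.resize(c['frame'][:,:,::-1],(800,600),interpolation=cv2.INTER_CUBIC))"
```

```text
17.1 [ 0.47927018 -0.08658619  0.26962804] [-0.64526879  0.16333333 -0.64267239] [ 0.0035251   0.02505057 -0.00028043  0.00015159  0.00112382 -0.00225365]
```

View pics/p5.png

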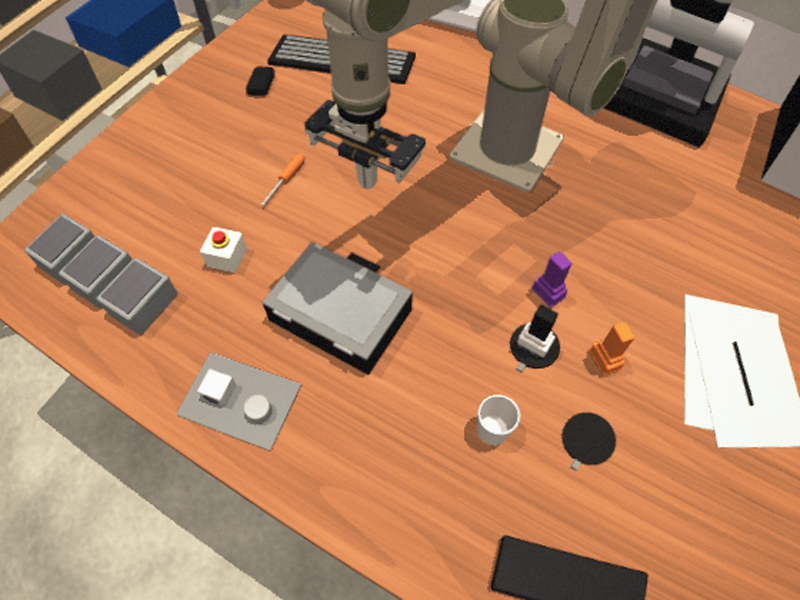

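The lid is shut flat at (340,305), the scanner is upright on its pad at (538,335), and the cup, screwdriver and stop box have not moved. The arm is clear of everything.

```bash
python3 -c "
from h import robot
print(robot.close_job())"
```

```text
the job is handed in; nothing more can be done
None
```

The job is handed in at about 17 s of the 64 s; no verdict came back. By my measurements the label was scanned for over a second, the scanner stands upright on the middle of its pad, the lid is fully shut, and the cup, screwdriver and stop box are where they were.

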